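# Slide the spotting tile into the viewing box under its sprung amber cover

## Robot

A 6-joint arm with a two-finger parallel gripper is mounted at the origin on the work surface. World frame = base frame: x ahead of the robot, y to its left, z up, the work surface at z = 0. Lengths are in mm, angles in rad, forces in N, time in s.
With the tool pointing down it reaches from about 350 to 975 mm from the base axis. Payload 7.1 kg.
Tool frame: the origin (TCP) lies at the very end of the fingers, on their centre line; the grasp point (between the pads) lies ctrl.hold_point_z behind it (ctrl.hold_point_z is the distance from the TCP to the grasp point, in mm); z points along the fingers, y is the line along which they close (so a half turn about z gives the same grasp; the last joint's range is limited). The gripper opens to 88 mm and grips with 3 to 60 N. Pads are 20 mm wide; open, the fingers measure 115 mm over their backs; the gripper's body (75 mm by 178 mm) begins 61 mm behind the grasp point.
Start: joints at [1.23, 0.423, 1.63, -0, 1.089, -0.019], TCP at [197.64, 592.911, 222.675] pointing down, gripper open.
Joint ranges: [-3, 3], [-0.9, 2.11], [0.09, 2.58], [-1.31, 4.45], [0.11, 2.69], [-2.54, 2.54]. Speed limits (rad/s): [2.39, 2.39, 3.01, 3.14, 3.14, 3.14].

## Interface

Orientations are given as a rotation vector (axis times angle).
In Python, from workcell import ctrl gives the robot as it stands. The module is installed in compiled form; this text tells all that it offers.
- The arm moves only by the shell command python3 -m creep 'ROWS'. ROWS is JSON, a list of rows, each an object with "translation": the shift along the tool's x, y, z in mm, a list of three; "angular": the turn, a rotation vector about the tool's x, y, z in rad, a list of three; "jaw": the opening, from 0 (shut) to 1 (fully open). A call has exactly 8 rows; each row is the pose to reach, as a shift and turn from the pose commanded when the call began, along the tool's axes at that moment; what a row does not reach only later rows make up. A row lasts 1/8 s, in which the tool goes at most 62.5 mm and 10.7 degrees, less where a joint would pass 70% of its speed; a pose out of reach is approached as far as the arm can. A call with a gripper value outside its range is refused whole. The fingers move at their own pace and stop on an object; the grip force is fixed at half the most. Time passes only in rows, so rows that repeat a pose let the fingers close, or fill a call up. It gives the time, the measured TCP pose, the force, the opening and the grip force at its end, in the units of the state.
- ctrl.get_obs(): the state, without advancing time (a new reading comes with each control period).
- ctrl.get_image(name): name is "scene" or "top" or "wrist"; returns the picture (400x640x3 uint8, red, green, blue); there is no depth.
- ctrl.camera_info(name): a dict with "camera_matrix" (3x3 intrinsics, pixels), "world_from_camera" (4x4, takes a point from camera to world coordinates). Camera axes: x right, y up, looking along -z (the intrinsics and any distortion apply to the point x, -y, -z); pixel columns grow to the right and rows downward; lengths in mm; the calibration is good to about 2 mm. A picture is of the moment at which its call begins: read the wrist's pose just before it. camera_info takes no time and is no camera call; for the wrist camera it gives the pose at the moment of the call.
- ctrl.close_job(): hands the job in; it is judged then, once.
Trained networks look in the newest picture that a camera, given by its name, has taken for a name from the list of things; names that differ only in an ending like _2 or _b are one class to them, and where a whole thing is asked for, a point or a joint stands for the part that bears it (a point fixed in the world has none). Each returns a list of dicts, best first, with "score" (0 to 1); they miss things now and then, are a little off and sometimes report something else, mostly with a low value. They report only what shows in the picture. A call takes as long as a camera call. They do not tell look-alikes from the thing itself.
- ctrl.look_for(camera, label): "rect" ([left, top, right, bottom] in pixels, round what is visible of it).
The state is a dict: "t": time; "qpos": joint angles; "qvel": joint speeds; "joint_torque": joint torques, N m; "ee_pos": TCP position; "orientation": TCP orientation; "ft_force": force on the tool from outside, world axes, zero at the start; "moment": the same for the moment, N m; "width": finger opening in mm; "grasp_force": force on a finger pad.
Only numpy, scipy, OpenCV 4.12 (cv2) and the standard library are available. Lean on these libraries where they do the work, as an engineer would, in place of code of your own. Each camera call takes 0.05 s, during which the arm holds its last target. There are 200 camera calls.

## Task

Load the white spotting tile into the viewing box: lift the spring-closed amber cover by its front lip with one fingertip and, while that finger keeps the cover up, push the tile along its shelf with the other finger until the whole tile lies over the light window. Then take both fingers away and let the cover close fully. Push the tile only, never pick it up, and leave the bottle, beaker and cup where they stand.

Things in the scene. Friction and masses are not known exactly. Their poses are not given: they have to be found in the camera images.
- lightbox: Grey viewing box fixed on the bench, 168 (own x) by 270 (y) by 65 mm to its level deck. Origin: centre of its underside; z up, +x towards the hinge (to the robot's left and ahead), +y to its open loading shelf (towards the robot). Box-frame figures below: mm in this frame. Deck y = +35 to +135: open shelf; y = -130 to +35: under the cover. Bench in front (x below -95, y above -130) is clear.
- cover (a joint): Amber cover's opening, rad: 0 shut, grows as its front lip rises, stop 1.15. Hinge along y at x = +72, z = 95 (box frame). Spring and weight always shut it: 2 to 3.5 N up at the lip holds it. Hood y = -130 to +35, top z = 101; front skirt just outside the box's front, x = -87 to -84; end walls down to z = 67 bar the tile's way in until the cover is up some 0.15 rad.
- cover_lip (a point): Middle of the front bottom edge of the lip, which is turned outwards (-x) at the foot of the cover's front skirt (moves with the cover). Shut: x = -94.5, y = -46, z = 57 in the box frame. The lip is 3 mm thick, sticks out 8 mm from the skirt and is 144 mm long, y = -118 to +26; the skirt comes down to it there and ends at z = 68 beside it. Free space below it down to the bench.
- window (a point): Point on the deck on the lane's centre line, mid-length of the pale light window: box frame x = -53, y = -43, z = 65. The window is flush in the deck, y = -115 to +29. The lane is straight along y, from y = +135 to an end stop (3 mm high) at y = -115, between a front rim x = -83 to -80 and a rear guide x = -26 to -23, both 3 mm high over the deck.
- mouth (a point): Point on the deck where the tile's lane goes in under the end of the cover: x = -53, y = +35, z = 65 in the box frame; the tile is pushed past it towards -y. Fixed to the box.
- tile: White glazed spotting tile with 2 by 2 shallow wells, 50 mm (own x, across the lane) by 42 mm (own y, along the lane) by 15 mm high, about 75 g. Origin: centre of its underside. It starts flat on the loading shelf between the rims (4 mm play), its leading edge 5 to 15 mm outside the end of the cover. It slides easily on the deck.
- dropper_bottle: Bystander: glass dropper bottle with red bulb, 46 mm diameter, 114 mm tall, standing behind the box (hinge side). Origin: centre of its underside.
- beaker: Bystander: glass beaker with two pipettes, 62 mm diameter, 75 mm tall (pipettes to 130 mm), beyond the far end, away from the shelf, of the box. Origin: centre of its underside.
- measuring_cup: Bystander: white plastic measuring cup, 60 mm diameter, 58 mm tall, behind the box (hinge side). Origin: centre of its underside.
There are look-alikes about, which are no part of the job. What is meant by the tile is not black or green, and is the larger of those in its own colour.

How it is judged:
By the outcome, as a careful person would: the job done as asked, in the order asked, and still so for the second after the job is handed in, with the robot touching nothing.
It also fails if it takes over 46 s, if anything falls off the work surface, if the arm or the gripper's body presses on something with over 40 N, if the wrist force passes 120 N, or if a joint passes its speed limit or range.

## Working session

There is one attempt and no reset: what is moved stays moved. The work goes in short steps, Python scripts to look and compute and a shell command to move; the robot and the scene stay as the last step left them, time stands still between calls to the robot, and variables do not carry over. Pictures are saved under pics/ and viewed, at most 12 in all, crops included, and the job is handed in when it is done.

```bash
mkdir -p pics; python3 - <<'E'
from workcell import ctrl
import cv2,numpy as np
o=ctrl.get_obs();print(o, ctrl.hold_point_z)
ims=[]
for n in("scene","top"):
    im=ctrl.get_image(n);cv2.imwrite(f'pics/{n}0.png',im[...,::-1]);
    c=ctrl.camera_info(n);print(n,np.round(c['camera_matrix'],1).tolist(),np.round(c['world_from_camera'],3).tolist(),[k for k in c])
    for l in("tile","lightbox","cover","cover_lip"):
        print(l,[(np.round(d['rect']).tolist(),round(d['score'],2)) for d in ctrl.look_for(n,l)])
E
```

```text
{'t': 0.0, 'qpos': array([ 1.23001526e+00,  4.23838726e-01,  1.63068160e+00, -2.02545720e-05,
        1.08859149e+00, -1.89928698e-02]), 'qvel': array([-0.00071936, -0.00058992,  0.00025877,  0.00050295,  0.00024138,
        0.00088448]), 'joint_torque': array([ 1.34735667e-03, -5.44616318e+01, -2.73683506e+01,  6.44879811e-02,
        2.24998151e-02, -7.10032873e-05]), 'ee_pos': array([197.45685845, 592.40723457, 221.90631711]), 'orientation': array([-5.03230285e-01, -3.10076786e+00,  2.35263216e-03]), 'ft_force': array([ 0.09884472, -0.73399345,  0.46824955]), 'moment': array([ 0.00622511, -0.0199776 ,  0.05117536]), 'grasp_force': 0.0, 'width': 87.73685347510084} 18.700000000000003
scene [[497.3, 0.0, 327.7], [0.0, 497.3, 205.6], [0.0, 0.0, 1.0]] [[0.157, -0.768, 0.621, 1191.499], [0.988, 0.119, -0.102, -37.647], [0.004, 0.63, 0.777, 846.23], [0.0, 0.0, 0.0, 1.0]] ['camera_matrix', 'world_from_camera']
tile [([329.0, 161.0, 345.0, 175.0], 0.72), ([220.0, 226.0, 250.0, 250.0], 0.61), ([304.0, 185.0, 328.0, 198.0], 0.56), ([280.0, 164.0, 303.0, 180.0], 0.47)]
lightbox [([284.0, 173.0, 494.0, 306.0], 0.7)]
cover [([286.0, 196.0, 381.0, 285.0], 0.61)]
cover_lip [([280.0, 199.0, 380.0, 283.0], 0.91), ([405.0, 173.0, 431.0, 209.0], 0.56), ([284.0, 174.0, 493.0, 303.0], 0.43)]
top [[433.2, 0.0, 321.0], [0.0, 433.2, 200.8], [0.0, 0.0, 1.0]] [[-0.017, 0.989, -0.145, 493.038], [-1.0, -0.016, 0.005, 68.177], [0.003, 0.145, 0.989, 809.548], [0.0, 0.0, 0.0, 1.0]] ['camera_matrix', 'world_from_camera']
tile [([412.0, 199.0, 441.0, 233.0], 0.89), ([340.0, 303.0, 366.0, 326.0], 0.79), ([322.0, 219.0, 350.0, 250.0], 0.75), ([285.0, 301.0, 306.0, 323.0], 0.69)]
lightbox [([132.0, 107.0, 382.0, 280.0], 0.94)]
cover [([266.0, 105.0, 379.0, 224.0], 0.63)]
cover_lip [([267.0, 108.0, 379.0, 222.0], 0.65), ([321.0, 218.0, 351.0, 251.0], 0.61)]
```

View pics/scene0.png

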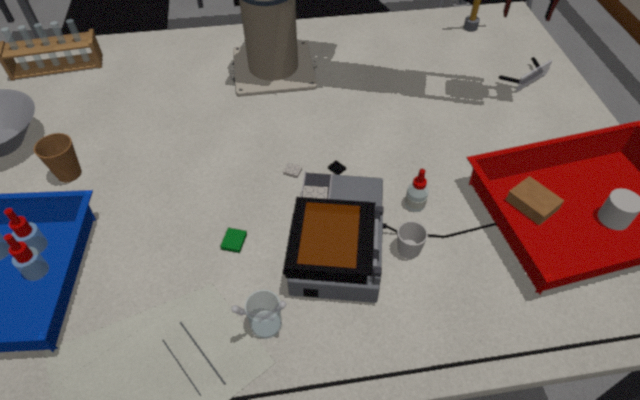

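View pics/top0.png

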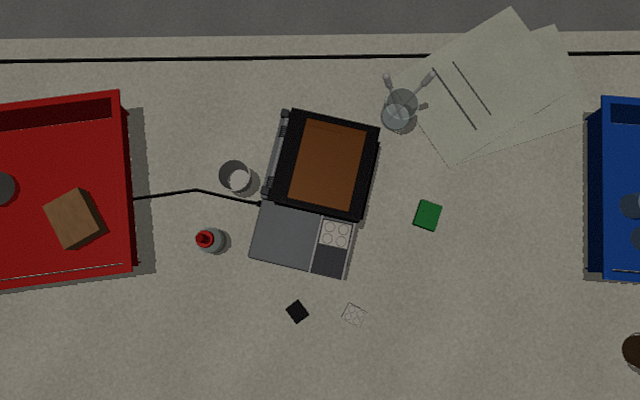

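The top view (column, row) shows four tile-like things: white at (336,234) on the shelf, a smaller white one at (353,314), black at (297,312) and green at (427,215). The one on the shelf fits, as it is the larger of the two white ones. I'll confirm it in an enlarged crop and pick box corners there too.

```bash
python3 - <<'E'
import cv2
im=cv2.imread('pics/top0.png')[100:330,240:390]
im=cv2.resize(im,None,fx=5,fy=5,interpolation=cv2.INTER_CUBIC)
a=cv2.convertScaleAbs(im,alpha=1.5,beta=15)
cv2.imwrite('pics/crop1.png',a[0:600]);cv2.imwrite('pics/crop2.png',a[550:1150])
E
```

```text
(no output)
```

View pics/crop1.png

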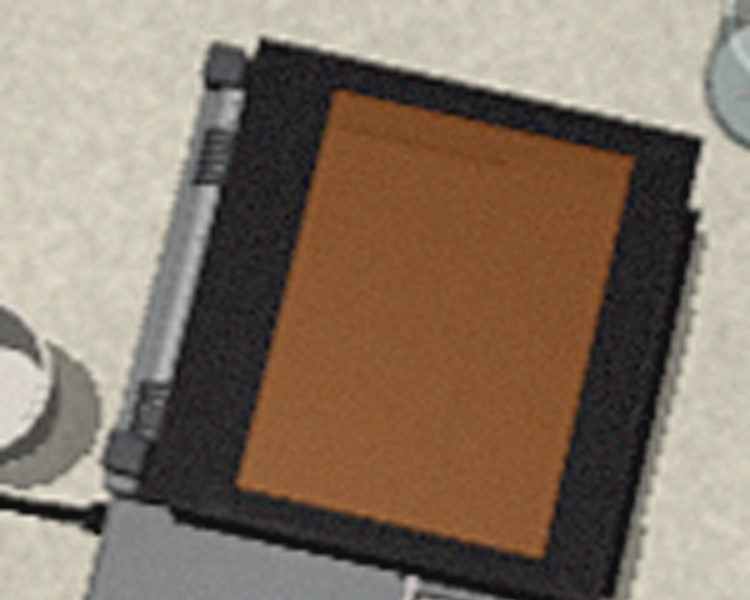

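View pics/crop2.png

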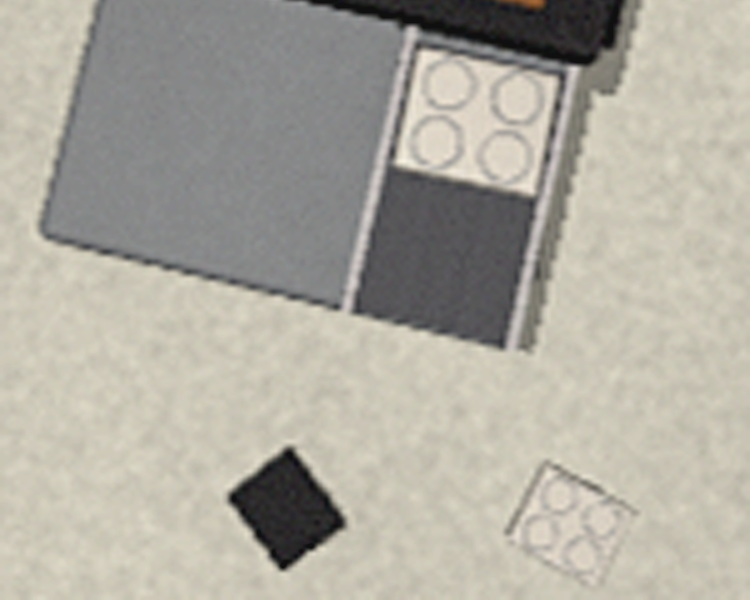

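```bash
cat > h.py <<'E'
import numpy as np
from scipy.spatial.transform import Rotation as R
from scipy.optimize import least_squares
from workcell import ctrl
def proj(P,c):
    P=np.atleast_2d(P);T=np.linalg.inv(c['world_from_camera']);q=P@T[:3,:3].T+T[:3,3]
    q=q*[1,-1,-1];K=np.array(c['camera_matrix']);u=q@K.T;return u[:,:2]/u[:,2:]
def ray(px,c,z):
    K=np.array(c['camera_matrix']);d=np.linalg.solve(K,[px[0],px[1],1])*[1,-1,-1]
    W=np.array(c['world_from_camera']);d=W[:3,:3]@d;o=W[:3,3];return o+d*(z-o[2])/d[2]
def b2w(P,b):
    c,s=np.cos(b[2]),np.sin(b[2]);P=np.atleast_2d(P).astype(float)
    return np.c_[c*P[:,0]-s*P[:,1]+b[0],s*P[:,0]+c*P[:,1]+b[1],P[:,2]]
def w2b(P,b):
    c,s=np.cos(b[2]),np.sin(b[2]);P=np.atleast_2d(P)-[b[0],b[1],0]
    return np.c_[c*P[:,0]+s*P[:,1],-s*P[:,0]+c*P[:,1],P[:,2]]
def fit(B,px,c,b0=(500,100,1.7)):
    r=least_squares(lambda b:(proj(b2w(B,b),c)-px).ravel(),b0,x_scale=[10,10,.1]);return r.x,r.fun.reshape(-1,2)
E
python3 - <<'E'
from h import *
c=ctrl.camera_info('top')
f=lambda u,v:(240+(u+.5)/5-.5,100+(v+.5)/5-.5)
px=np.array([f(348,550+310),f(514,550+347),f(41,550+236),f(702,138),f(615,600)])
B=np.array([[-24.5,135,68],[-81.5,135,68],[84,135,65],[-87,-130,101],[-87,35,101]])
for s in ([0,1,2,3],[0,1,2,3,4]):
    b,r=fit(B[s],px[s],c);print(b,np.round(r,1).tolist())
b,_=fit(B[:4],px[:4],c)
for u,v in[(416,46),(562,74),(533,194),(393,167)]:print(np.round(w2b(ray(f(u,v+550),c,80),b),1))
o=ctrl.get_obs();print(R.from_rotvec(o['orientation']).as_matrix().round(3))
w=ctrl.camera_info('wrist');print(np.round(w['camera_matrix'],1).tolist(),np.round(w['world_from_camera'],3).tolist())
for n,p in dict(lip=[-94.5,-46,57],window=[-53,-43,65],mouth=[-53,35,65]).items():print(n,b2w(p,b).round(1))
E
```

```text
[617.5875715   77.22555141   1.32677005] [[0.1, 0.1], [-0.2, 0.4], [-0.4, 0.3], [0.5, -0.9]]
[617.91527372  76.28329095   1.32707708] [[0.7, -0.1], [0.4, 0.2], [0.1, 0.1], [1.1, -1.2], [-2.2, 0.8]]
[[-26.7  43.6  80. ]]
[[-76.9  41.7  80. ]]
[[-76.1  83.3  80. ]]
[[-28.4  85.1  80. ]]
[[-0.949  0.316 -0.   ]
 [ 0.316  0.949 -0.   ]
 [ 0.    -0.    -1.   ]]
[[282.0, 0.0, 319.6], [0.0, 282.0, 199.2], [0.0, 0.0, 1.0]] [[0.317, -0.916, -0.248, 131.136], [0.949, 0.305, 0.083, 614.854], [-0.0, -0.261, 0.965, 383.896], [0.0, 0.0, 0.0, 1.0]]
lip [[639.4 -25.6  57. ]]
window [[646.5  15.4  65. ]]
mouth [[570.8  34.3  65. ]]
```

The crop confirms it: the 50x42 white tile with four wells is on the shelf, corners about (416,46) to (533,194) in crop 2. The white one on the bench at (575,522) is clearly smaller.

The two fingers will lie diagonally, with the +y finger under the lip and the -y finger behind the tile. I'll check this geometry numerically.

```bash
cat > g.py <<'E'
from h import *
BOX=np.array([617.6,77.0,1.3268])
D0=np.array([.64,-.57,-.51]);C0=np.array([-.4,-.82,.4])
def frame(phi,d=D0,c=C0):          # tool axes in box frame, rolled by phi (deg) about d
    d=d/np.linalg.norm(d);c=c-d*(c@d);c/=np.linalg.norm(c)
    return np.c_[np.cross(c,d),c,d]@R.from_euler('z',phi,degrees=True).as_matrix()
def grid(lo,hi,n): return np.stack(np.meshgrid(*[np.linspace(a,b,k) for a,b,k in zip(lo,hi,n)]),-1).reshape(-1,3)
def parts(T,F,w=88):
    h=w/2;f=lambda a:a@F.T+T
    return dict(lip=f(grid((-10,h,-80),(10,h+13.5,0),(11,8,41))),push=f(grid((-10,-h-13.5,-80),(10,-h,0),(11,8,41))),
      body=f(grid((-38,-89,-180),(38,89,-80),(8,18,10))))
def cov(P,th):
    x,z=P[:,0]-72,P[:,2]-95;c,s=np.cos(th),np.sin(th)
    x,z=x*c-z*s+72,x*s+z*c+95;y=P[:,1]      # into the shut cover's frame
    X=(y>-130)&(y<35)
    return ((x>-95)&(x<-84)&(z>57)&(z<60.5)&(y>-118)&(y<26))|((x>-87)&(x<-84)&(z>(np.where(y<26,57,68)))&(z<101)&X)|\
      (X&(y>31)&(x>-87)&(x<75)&(z>67)&(z<101))|(X&(x>-87)&(x<75)&(z>97)&(z<101))
def report(T,F,tile_y=64,w=88):
    p=parts(np.array(T,float),F,w);A=np.concatenate(list(p.values()))
    th=next((t for t in np.arange(0,1.15,.005) if not cov(p['lip'],t).any()),None)
    o={'th':th}
    for k,P in p.items():
        o[k]=dict(minz=round(P[:,2].min(),1),inbox=int(((abs(P[:,0])<84)&(abs(P[:,1])<135)&(P[:,2]<66)).sum()),
          tile=int(((abs(P[:,0]+53)<25)&(abs(P[:,1]-tile_y)<20.5)&(P[:,2]<81)).sum()),cover=int(cov(P,th).sum()) if th is not None else -1,
          z_over_rim=round(min([*P[(abs(P[:,0])<84)&(abs(P[:,1])<135),2],999]),1))
    Q=p['push'];q=Q[(Q[:,2]<80)&(Q[:,2]>65)]
    if len(q):o['pushY']=round(q[:,1].min(),1);o['pushX']=q[q[:,1].argmin(),0].round(1)
    L=p['lip'];o['liptip_top']=(np.array(T)+F@[10,w/2+7,0]).round(1).tolist()
    return o
E
python3 - <<'E'
from g import *
def T(phi,top): return np.array(top)-frame(phi)@[10,51,0]
for n,phi,top in[('pre',45,(-103,12,40)),('hook',45,(-88,12,50)),('lift',45,(-88,8,132)),('lift0',0,(-88,5,150)),('down',0,(-88,5,126)),('mid',0,(-88,-30,126)),('end',0,(-88,-61,126))]:
    t=T(phi,top);print(n,t.round(1));[print('   ',k,v) for k,v in report(t,frame(phi),-4 if n=='end' else 25 if n=='mid' else 64).items()]
E
```

```text
pre [-66.6  48.8  44.5]
    th 0.0
    lip {'minz': np.float64(21.9), 'inbox': 0, 'tile': 0, 'cover': 0, 'z_over_rim': 999}
    push {'minz': np.float64(47.2), 'inbox': 808, 'tile': 348, 'cover': 0, 'z_over_rim': np.float64(47.2)}
    body {'minz': np.float64(32.0), 'inbox': 0, 'tile': 0, 'cover': 0, 'z_over_rim': np.float64(92.7)}
    pushY 72.8
    pushX -34.6
    liptip_top [-103.0, 12.0, 40.0]
hook [-51.6  48.8  54.5]
    th 0.02
    lip {'minz': np.float64(31.9), 'inbox': 4, 'tile': 0, 'cover': 0, 'z_over_rim': np.float64(46.8)}
    push {'minz': np.float64(57.2), 'inbox': 172, 'tile': 5, 'cover': 0, 'z_over_rim': np.float64(57.2)}
    body {'minz': np.float64(42.0), 'inbox': 0, 'tile': 0, 'cover': 0, 'z_over_rim': np.float64(82.2)}
    pushY 70.5
    pushX -17.0
    liptip_top [-88.0, 12.0, 50.0]
lift [-51.6  44.8 136.5]
    th 0.0
    lip {'minz': np.float64(113.9), 'inbox': 0, 'tile': 0, 'cover': 0, 'z_over_rim': np.float64(128.8)}
    push {'minz': np.float64(139.2), 'inbox': 0, 'tile': 0, 'cover': 0, 'z_over_rim': np.float64(139.2)}
    body {'minz': np.float64(124.0), 'inb
[... 969 characters left out ...]
: 0, 'z_over_rim': 999}
    push {'minz': np.float64(66.9), 'inbox': 0, 'tile': 0, 'cover': 0, 'z_over_rim': np.float64(66.9)}
    body {'minz': np.float64(73.8), 'inbox': 0, 'tile': 0, 'cover': 0, 'z_over_rim': np.float64(114.9)}
    pushY 46.7
    pushX -62.4
    liptip_top [-88.0, -30.0, 126.0]
end [-73.8 -19.8  97.7]
    th 0.0
    lip {'minz': np.float64(108.0), 'inbox': 0, 'tile': 0, 'cover': 0, 'z_over_rim': 999}
    push {'minz': np.float64(66.9), 'inbox': 0, 'tile': 6, 'cover': 310, 'z_over_rim': np.float64(66.9)}
    body {'minz': np.float64(73.8), 'inbox': 0, 'tile': 0, 'cover': 0, 'z_over_rim': np.float64(114.9)}
    pushY 15.7
    pushX -62.4
    liptip_top [-88.0, -61.0, 126.0]
```

```bash
python3 - <<'E'
s=open('g.py').read()
s=s.replace("th=next((t for t in np.arange(0,1.15,.005) if not cov(p['lip'],t).any()),None)","th=next((t for t in np.arange(1.15,-.001,-.005) if cov(p['lip'],t).any()),-.005)+.005")
open('g.py','w').write(s)
E
cat >> g.py <<'E'
def T_(phi,top,w=88): return np.array(top,float)-frame(phi)@[10,w/2+7,0]
def line(n,phi,top,ty=64):
    t=T_(phi,top);r=report(t,frame(phi),ty)
    print(n,phi,top,'th',round(r['th'],3),*[(k,*[v for v in r[k].values()]) for k in('lip','push','body')],r.get('pushY'),r.get('pushX'),flush=True)
E
python3 - <<'E'
from g import *
print('minz inbox tile cover zoverbox')
for phi in(60,75,90):
  for n,top in[('pre',(-103,10,40)),('hook',(-88,10,48)),('lift',(-88,8,100))]: line(n,phi,top)
for a in [('a',60,(-88,8,132)),('a',40,(-88,8,135)),('a',20,(-88,8,140)),('lift0',0,(-88,5,150)),('down',0,(-88,8,127)),('mid',0,(-88,-30,127),25),('end',0,(-88,-58,127),-4)]:line(*a)
E
```

```text
minz inbox tile cover zoverbox
pre 60 (-103, 10, 40) th 0.0 ('lip', np.float64(22.5), 0, 0, 0, 999) ('push', np.float64(68.5), 0, 199, 0, np.float64(68.5)) ('body', np.float64(28.6), 0, 0, 0, np.float64(90.4)) 57.3 -30.0
hook 60 (-88, 10, 48) th 0.03 ('lip', np.float64(30.5), 30, 0, 0, np.float64(35.7)) ('push', np.float64(76.5), 0, 0, 0, np.float64(76.5)) ('body', np.float64(36.6), 0, 0, 0, np.float64(88.9)) 64.1 -14.8
lift 60 (-88, 8, 100) th 0.345 ('lip', np.float64(82.5), 0, 0, 0, np.float64(87.7)) ('push', np.float64(128.5), 0, 0, 0, np.float64(128.5)) ('body', np.float64(88.6), 0, 0, 0, np.float64(140.9)) None None
pre 75 (-103, 10, 40) th 0.0 ('lip', np.float64(24.2), 0, 0, 0, 999) ('push', np.float64(87.8), 0, 0, 1, np.float64(87.8)) ('body', np.float64(28.9), 0, 0, 0, np.float64(107.7)) None None
hook 75 (-88, 10, 48) th 0.035 ('lip', np.float64(32.2), 73, 0, 0, np.float64(37.0)) ('push', np.float64(95.8), 0, 0, 0, np.float64(95.8)) ('body', np.float64(36.9), 0, 0, 0, np.float64(102.5)) None None
lift 75 (-88, 8, 100) th 0.35 ('lip', np.float64(84.2), 0, 0, 0, np.float64(89.
[... 1388 characters left out ...]
4(132.0), 0, 0, 0, 999) ('push', np.float64(90.9), 0, 0, 0, np.float64(90.9)) ('body', np.float64(97.8), 0, 0, 0, np.float64(172.4)) None None
down 0 (-88, 8, 127) th 0.45 ('lip', np.float64(109.0), 0, 0, 0, 999) ('push', np.float64(67.9), 0, 0, 0, np.float64(67.9)) ('body', np.float64(74.8), 0, 0, 0, 999) 84.7 -62.4
mid 0 (-88, -30, 127) th 0.45 ('lip', np.float64(109.0), 0, 0, 0, 999) ('push', np.float64(67.9), 0, 0, 0, np.float64(67.9)) ('body', np.float64(74.8), 0, 0, 0, np.float64(115.9)) 46.7 -62.4
end 0 (-88, -58, 127) th 0.45 ('lip', np.float64(109.0), 0, 0, 0, 999) ('push', np.float64(67.9), 0, 0, 0, np.float64(67.9)) ('body', np.float64(74.8), 0, 0, 0, np.float64(115.9)) 18.7 -62.4
```

```bash
cat >> g.py <<'E'
def cur():
    o=ctrl.get_obs();return np.array(o['ee_pos']),R.from_rotvec(o['orientation']),o
def boxR(): return R.from_euler('z',BOX[2])
def plan(wps,chk=True):   # wps: list of (phi, top) ; prints rows relative to the present pose
    p,r,_=cur()
    for phi,top in wps:
        F=frame(phi);t=b2w(T_(phi,top),BOX)[0];q=boxR()*R.from_matrix(F)
        tr=r.inv().apply(t-p);a=(r.inv()*q).as_rotvec()
        print(phi,top,'T',tr.round(1).tolist(),'A',a.round(3).tolist(),'|t|',round(np.linalg.norm(tr)),'deg',round(np.degrees(np.linalg.norm(a))),'world',t.round(0))
E
python3 - <<'E'
from g import *
for n,top in[('pre',(-115,10,42)),('in',(-93,10,42)),('hook',(-93,10,48)),('lift',(-90,8,70))]: line(n,68,top)
plan([(68,(-160,10,220)),(68,(-115,10,42))])
for l in('scene','top'):pass
E
```

```text
pre 68 (-115, 10, 42) th 0.0 ('lip', np.float64(25.2), 0, 0, 0, 999) ('push', np.float64(81.1), 0, 0, 0, np.float64(81.1)) ('body', np.float64(30.3), 0, 0, 0, np.float64(111.0)) None None
in 68 (-93, 10, 42) th 0.0 ('lip', np.float64(25.2), 0, 0, 0, 999) ('push', np.float64(81.1), 0, 0, 0, np.float64(81.1)) ('body', np.float64(30.3), 0, 0, 0, np.float64(93.7)) None None
hook 68 (-93, 10, 48) th 0.0 ('lip', np.float64(31.2), 0, 0, 0, 999) ('push', np.float64(87.1), 0, 0, 0, np.float64(87.1)) ('body', np.float64(36.3), 0, 0, 0, np.float64(99.7)) None None
lift 68 (-90, 8, 70) th 0.17 ('lip', np.float64(53.2), 10, 0, 0, np.float64(59.6)) ('push', np.float64(109.1), 0, 0, 0, np.float64(109.1)) ('body', np.float64(58.3), 0, 0, 0, np.float64(121.7)) None None
68 (-160, 10, 220) T [-535.5, -479.1, -18.8] A [-1.011, 1.058, 2.557] |t| 719 deg 169 world [554. -31. 241.]
68 (-115, 10, 42) T [-532.0, -434.3, 159.2] A [-1.011, 1.058, 2.557] |t| 705 deg 169 world [565.  13.  63.]
```

```bash
python3 -m creep '[{"translation":[-30,-30,-10],"angular":[0,0,0.1],"jaw":1},{"translation":[-72,-73,-20],"angular":[0,0,0.22],"jaw":1},{"translation":[-115,-117,-30],"angular":[0,0,0.34],"jaw":1},{"translation":[-158,-161,-40],"angular":[0,0,0.46],"jaw":1},{"translation":[-200,-205,-45],"angular":[0,0,0.58],"jaw":1},{"translation":[-243,-249,-50],"angular":[0,0,0.7],"jaw":1},{"translation":[-286,-293,-55],"angular":[0,0,0.8],"jaw":1},{"translation":[-328,-337,-58],"angular":[0,0,0.9],"jaw":1}]'
python3 - <<'E'
from g import *
p,r,o=cur();print(p,o['qpos'].round(2))
plan([(0,(-160,10,250)),(68,(-160,10,220))])
E
```

```text
t: 1.5
ee_pos: [403.0, 167.7, 281.3]
orientation: [1.806, 2.57, 0.002]
ft_force: [0.9, 0.2, -0.1]
width: 87.6
grasp_force: 0.0
[402.99324731 167.72686666 281.34108936] [0.37 0.06 1.97 0.   1.11 0.02]
0 (-160, 10, 250) T [-250.8, 47.4, 59.7] A [-0.833, 0.656, 0.75] |t| 262 deg 74 world [533. -52. 222.]
68 (-160, 10, 220) T [-238.2, 74.7, 40.0] A [-0.371, 1.154, 1.805] |t| 253 deg 125 world [554. -31. 241.]
```

```bash
python3 -m creep '[{"translation":[-32,6,0],"angular":[-0.104,0.082,0.094],"jaw":1},{"translation":[-64,12,0],"angular":[-0.208,0.164,0.188],"jaw":1},{"translation":[-96,18,5],"angular":[-0.312,0.246,0.282],"jaw":1},{"translation":[-128,24,10],"angular":[-0.416,0.328,0.375],"jaw":1},{"translation":[-160,30,20],"angular":[-0.52,0.41,0.469],"jaw":1},{"translation":[-192,36,30],"angular":[-0.625,0.492,0.562],"jaw":1},{"translation":[-224,42,35],"angular":[-0.73,0.574,0.656],"jaw":1},{"translation":[-250,47,40],"angular":[-0.833,0.656,0.75],"jaw":1}]'
python3 - <<'E'
from g import *
p,r,o=cur();print(p,o['qpos'].round(2),(boxR().inv()*r).as_matrix().round(2).tolist())
plan([(0,(-160,10,250)),(68,(-160,10,180)),(68,(-125,10,80))])
E
```

```text
t: 2.5
ee_pos: [532.8, -51.7, 241.1]
orientation: [-2.296, -1.39, -1.529]
ft_force: [0.8, 0.2, -0.5]
width: 87.9
grasp_force: 0.0
[532.82595092 -51.65687841 241.10595284] [-0.6   0.31  2.25  1.55  0.93 -1.38] [[0.65, -0.41, 0.64], [0.05, -0.82, -0.57], [0.76, 0.41, -0.51]]
0 (-160, 10, 250) T [-15.0, -7.7, 9.5] A [0.003, -0.002, -0.001] |t| 19 deg 0 world [533. -52. 222.]
68 (-160, 10, 180) T [-14.5, -13.6, 45.3] A [0.002, -0.003, 1.186] |t| 49 deg 68 world [554. -31. 201.]
68 (-125, 10, 80) T [-67.7, -68.5, 118.7] A [0.002, -0.003, 1.186] |t| 153 deg 68 world [563.   3. 101.]
```

```bash
python3 -m creep '[{"translation":[-2,-2,6],"angular":[0,0,0.15],"jaw":1},{"translation":[-4,-3,11],"angular":[0,0,0.3],"jaw":1},{"translation":[-6,-5,17],"angular":[0,0,0.45],"jaw":1},{"translation":[-8,-7,23],"angular":[0,0,0.6],"jaw":1},{"translation":[-10,-9,29],"angular":[0,0,0.75],"jaw":1},{"translation":[-12,-11,35],"angular":[0,0,0.9],"jaw":1},{"translation":[-14,-13,41],"angular":[0,0,1.05],"jaw":1},{"translation":[-14.5,-13.6,45.3],"angular":[0,0,1.186],"jaw":1}]'
python3 - <<'E'
from g import *
import cv2
p,r,o=cur();print(p,o['qpos'].round(2))
c=ctrl.camera_info('wrist');im=ctrl.get_image('wrist');cv2.imwrite('pics/w1.png',im[...,::-1])
for n,P in dict(lipA=[-95,-118,57],lipB=[-95,26,57],c1=[-84,135,65],rim=[-81.5,135,68],guide=[-24.5,135,68],c2=[84,135,65],b1=[-84,135,0],ct=[-87,35,101],cf=[-87,-130,101],bf=[-84,-130,0]).items(): print(n,proj(b2w(P,BOX),c).round(0))
plan([(68,(-115,10,42))])
E
```

```text
t: 3.5
ee_pos: [553.1, -28.7, 200.9]
orientation: [-2.307, 0.112, -1.043]
ft_force: [-0.9, -0.7, 0.8]
width: 87.6
grasp_force: 0.0
[553.12001638 -28.69736222 200.85259933] [-0.52  0.42  2.25  1.69  0.9  -0.32]
lipA [[415. 170.]]
lipB [[383. 286.]]
c1 [[335. 399.]]
rim [[331. 397.]]
guide [[287. 369.]]
c2 [[231. 333.]]
b1 [[367. 401.]]
ct [[353. 279.]]
cf [[398. 139.]]
bf [[423. 186.]]
68 (-115, 10, 42) T [-94.5, 44.5, 98.7] A [-0.001, 0.003, -0.007] |t| 144 deg 0 world [565.  13.  63.]
```

View pics/w1.png

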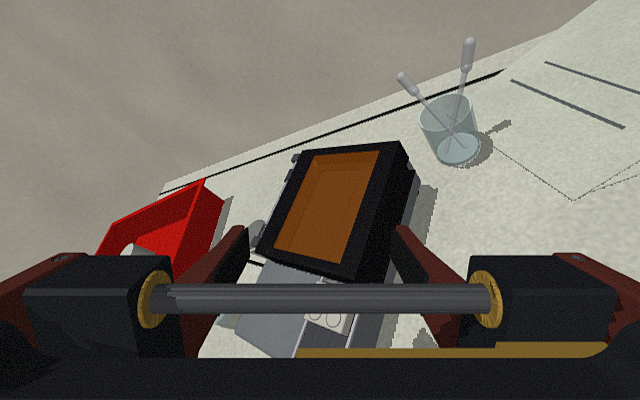

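The wrist view shows the cover's top front corners near (402,141) and (355,281), against predicted (398,139) and (353,279). The lip finger is on the right at about (410,250). I'll refine this with one crop.

```bash
python3 - <<'E'
import cv2
im=cv2.imread('pics/w1.png')[135:285,330:450]
cv2.imwrite('pics/w1c.png',cv2.convertScaleAbs(cv2.resize(im,None,fx=4,fy=4,interpolation=cv2.INTER_CUBIC),alpha=2,beta=30))
E
```

```text
(no output)
```

View pics/w1c.png

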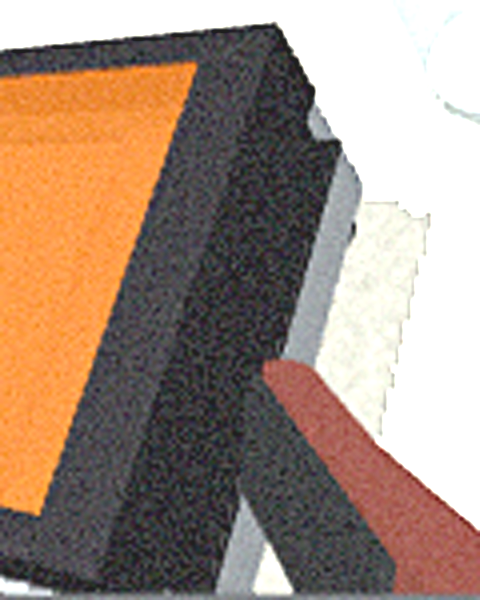

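The crop agrees with the fit to about 1 px: cover corner at (398,141), far end of the lip at (415,171). Next I go down in front of the lip and in under it.

```bash
python3 -m creep '[{"translation":[-18,8,19],"angular":[0,0,0],"jaw":1},{"translation":[-37,17,39],"angular":[0,0,0],"jaw":1},{"translation":[-56,25,59],"angular":[0,0,0],"jaw":1},{"translation":[-74,34,77],"angular":[0,0,0],"jaw":1},{"translation":[-92,42,97],"angular":[0,0,0],"jaw":1},{"translation":[-92,42,97],"angular":[0,0,0],"jaw":1},{"translation":[-94,34,104],"angular":[0,0,0],"jaw":1},{"translation":[-95,26,111],"angular":[0,0,0],"jaw":1}]'
python3 - <<'E'
from g import *
import cv2
p,r,o=cur();F=(boxR().inv()*r).as_matrix();t=w2b(p,BOX)[0]
print(t.round(1),'top',(t+F@[10,51,0]).round(1),o['ft_force'].round(2))
im=ctrl.get_image('wrist');cv2.imwrite('pics/w2.png',im[...,::-1])
plan([(68,(-93,10,46)),(68,(-90,9,75)),(68,(-88,8,105)),(68,(-88,8,130))])
E
```

```text
t: 4.55
ee_pos: [570.9, 33.2, 68.3]
orientation: [-2.307, 0.106, -1.047]
ft_force: [1.3, 0.0, -0.1]
width: 87.8
grasp_force: 0.0
[-53.7  34.7  68.3] top [-93.5   9.1  46.9] [ 1.27  0.01 -0.06]
68 (-93, 10, 46) T [-0.9, 0.7, -0.1] A [-0.003, 0.002, 0.004] |t| 1 deg 0 world [570.  34.  67.]
68 (-90, 9, 75) T [18.6, -17.1, -12.5] A [-0.003, 0.002, 0.004] |t| 28 deg 0 world [572.  37.  96.]
68 (-88, 8, 105) T [38.9, -34.7, -25.9] A [-0.003, 0.002, 0.004] |t| 58 deg 0 world [573.  38. 126.]
68 (-88, 8, 130) T [55.4, -48.5, -38.7] A [-0.003, 0.002, 0.004] |t| 83 deg 0 world [573.  38. 151.]
```

View pics/w2.png

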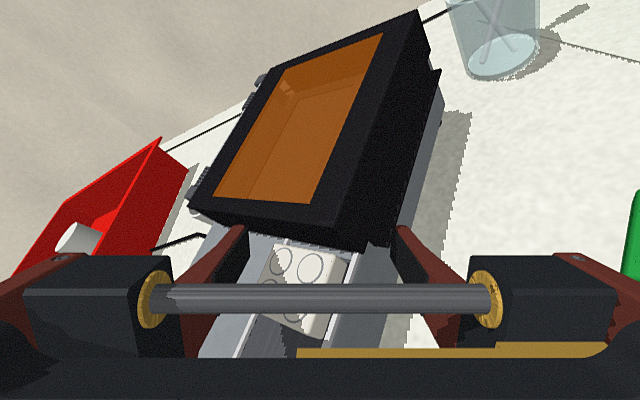

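The wrist view has the lip fingertip at about (400,230), right at the lip's outer edge, and the pusher at (240,235) over the shelf clear of the tile. I'll go 3 mm further in, then lift.

```bash
python3 -m creep '[{"translation":[0,-2,2],"angular":[0,0,0],"jaw":1},{"translation":[3,-5,1],"angular":[0,0,0],"jaw":1},{"translation":[7,-8,-3],"angular":[0,0,0],"jaw":1},{"translation":[12,-12,-7],"angular":[0,0,0],"jaw":1},{"translation":[19,-18,-12],"angular":[0,0,0],"jaw":1},{"translation":[26,-24,-17],"angular":[0,0,0],"jaw":1},{"translation":[33,-30,-22],"angular":[0,0,0],"jaw":1},{"translation":[39,-35,-26],"angular":[0,0,0],"jaw":1}]'
cat >> g.py <<'E'
def where(tile_y=64):
    p,r,o=cur();F=(boxR().inv()*r).as_matrix();t=w2b(p,BOX)[0];q=report(t,F,tile_y)
    print('t',round(o['t'],2),'tcp',t.round(1),'top',(t+F@[10,51,0]).round(1),'f',o['ft_force'].round(2),'th',round(q['th'],3),'push',q['push'],q.get('pushY'),q.get('pushX'),'body',q['body']['minz'],q['body']['cover'],'q',o['qpos'].round(2))
E
python3 - <<'E'
from g import *
import cv2
where()
im=ctrl.get_image('scene');cv2.imwrite('pics/s2.png',cv2.resize(im[120:320,240:440,::-1],None,fx=3,fy=3,interpolation=cv2.INTER_CUBIC))
plan([(68,(-88,8,130)),(45,(-88,8,135)),(22,(-88,6,142)),(0,(-88,4,150))])
E
```

```text
t: 5.6
ee_pos: [572.4, 36.1, 125.3]
orientation: [-2.31, 0.11, -1.044]
ft_force: [-3.7, -3.8, -2.6]
width: 87.5
grasp_force: 2.2
t 5.6 tcp [-50.6  34.  125.3] top [-90.5   8.5 103.9] f [-3.73 -3.81 -2.59] th 0.355 push {'minz': np.float64(142.9), 'inbox': 0, 'tile': 0, 'cover': 0, 'z_over_rim': np.float64(142.9)} None None body 92.6 0 q [-0.34  0.61  2.27  2.04  0.9  -0.61]
68 (-88, 8, 130) T [16.4, -15.4, -11.4] A [0.0, 0.003, 0.001] |t| 25 deg 0 world [573.  38. 151.]
45 (-88, 8, 135) T [0.6, -10.2, -13.9] A [-0.0, 0.003, -0.4] |t| 17 deg 23 world [562.  38. 139.]
22 (-88, 6, 142) T [-7.9, 1.4, -16.3] A [-0.001, 0.003, -0.802] |t| 18 deg 46 world [556.  30. 129.]
0 (-88, 4, 150) T [-8.5, 16.2, -19.3] A [-0.001, 0.003, -1.186] |t| 27 deg 68 world [556.  16. 122.]
```

View pics/s2.png

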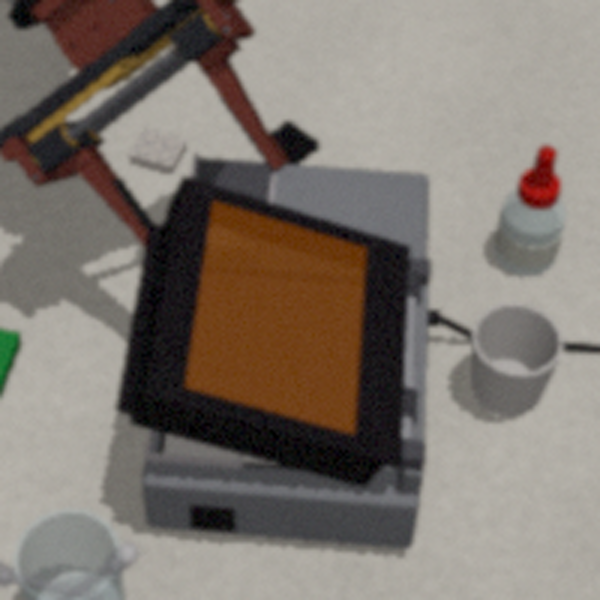

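The scene crop shows the cover up about 0.35 rad, held by the front finger at (150,235), with the pusher at (280,160) over the shelf. Next I roll back about the tool axis while keeping the lip up.

```bash
python3 - <<'E'
from g import *
W=[(60,(-90,8.5,110)),(51,(-89,8,117)),(42,(-88,8,124)),(34,(-87,8,130)),(25,(-86,7,136)),(17,(-85,7,142)),(8,(-84,7,146)),(0,(-84,7,149))]
for w in W: line('',*w)
plan(W)
print('down');line('',0,(-85,8,138));line('',0,(-86,10,127));line('',0,(-86,-58,127),-5)
E
```

```text
60 (-90, 8.5, 110) th 0.39 ('lip', np.float64(92.5), 0, 0, 0, 999) ('push', np.float64(138.5), 0, 0, 0, np.float64(138.5)) ('body', np.float64(98.6), 0, 0, 0, np.float64(150.9)) None None
 51 (-89, 8, 117) th 0.425 ('lip', np.float64(99.0), 0, 0, 0, np.float64(117.8)) ('push', np.float64(132.9), 0, 0, 0, np.float64(132.9)) ('body', np.float64(107.2), 0, 0, 0, np.float64(149.2)) None None
 42 (-88, 8, 124) th 0.46 ('lip', np.float64(106.0), 0, 0, 0, np.float64(122.1)) ('push', np.float64(126.9), 0, 0, 0, np.float64(126.9)) ('body', np.float64(117.0), 0, 0, 0, np.float64(152.0)) None None
 34 (-87, 8, 130) th 0.49 ('lip', np.float64(112.3), 0, 0, 0, np.float64(125.5)) ('push', np.float64(121.2), 0, 0, 0, np.float64(121.2)) ('body', np.float64(126.5), 0, 0, 0, np.float64(157.0)) None None
 25 (-86, 7, 136) th 0.515 ('lip', np.float64(118.5), 0, 0, 0, np.float64(132.2)) ('push', np.float64(113.7), 0, 0, 0, np.float64(113.7)) ('body', np.float64(129.1), 0, 0, 0, np.float64(159.0)) None None
 17 (-85, 7, 142) th 0.545 ('lip', np.float64(124.0), 0, 0, 0, np.float64(135.8)) ('push', np.float
[... 1217 characters left out ...]
49) T [-11.9, 12.6, -17.9] A [-0.001, 0.003, -1.186] |t| 25 deg 68 world [554.  21. 121.]
down
 0 (-85, 8, 138) th 0.515 ('lip', np.float64(120.0), 0, 0, 0, np.float64(133.6)) ('push', np.float64(78.9), 0, 0, 0, np.float64(78.9)) ('body', np.float64(85.8), 0, 0, 0, np.float64(164.6)) 94.2 -54.7
 0 (-86, 10, 127) th 0.455 ('lip', np.float64(109.0), 0, 0, 0, np.float64(124.2)) ('push', np.float64(67.9), 0, 0, 0, np.float64(67.9)) ('body', np.float64(74.8), 0, 0, 0, np.float64(153.6)) 86.7 -60.4
 0 (-86, -58, 127) th 0.455 ('lip', np.float64(109.0), 0, 0, 0, np.float64(124.2)) ('push', np.float64(67.9), 0, 0, 0, np.float64(67.9)) ('body', np.float64(74.8), 0, 0, 0, np.float64(107.7)) 18.7 -60.4
```

```bash
python3 -m creep '[{"translation":[-3,-2,-3],"angular":[0,0,-0.12],"jaw":1},{"translation":[-6,-2.5,-6],"angular":[0,0,-0.28],"jaw":1},{"translation":[-9,-2.5,-8],"angular":[0,0,-0.45],"jaw":1},{"translation":[-10.5,-2,-11],"angular":[0,0,-0.6],"jaw":1},{"translation":[-11,0.5,-12.5],"angular":[0,0,-0.75],"jaw":1},{"translation":[-11.5,3,-15],"angular":[0,0,-0.9],"jaw":1},{"translation":[-12,7.5,-16.5],"angular":[0,0,-1.05],"jaw":1},{"translation":[-12,12.5,-18],"angular":[0,0,-1.19],"jaw":1}]'
python3 - <<'E'
from g import *
import cv2
where()
c=ctrl.camera_info('wrist');im=ctrl.get_image('wrist');cv2.imwrite('pics/w3.png',im[...,::-1])
print(proj(b2w([[-53,85,80],[-28,85,80],[-78,85,80]],BOX),c).round(0).tolist())
plan([(0,(-85,10,138)),(0,(-86,11,127))])
E
```

```text
t: 6.65
ee_pos: [554.0, 21.5, 119.8]
orientation: [-2.291, -1.408, -1.523]
ft_force: [0.5, -1.3, -2.7]
width: 88.0
grasp_force: 1.2
t 6.65 tcp [-69.2  48.3 119.8] top [-82.9   7.1 148.3] f [ 0.46 -1.31 -2.74] th 0.575 push {'minz': np.float64(88.6), 'inbox': 0, 'tile': 0, 'cover': 0, 'z_over_rim': np.float64(88.6)} None None body 95.6 0 q [-0.4   0.63  2.3   2.01  0.93 -1.84]
[[239.0, 259.0], [230.0, 227.0], [250.0, 294.0]]
0 (-85, 10, 138) T [-7.9, -6.1, 2.5] A [-0.003, 0.001, 0.015] |t| 10 deg 1 world [551.  21. 110.]
0 (-86, 11, 127) T [-16.8, -11.1, 7.0] A [-0.003, 0.001, 0.015] |t| 21 deg 1 world [550.  20.  99.]
```

View pics/w3.png

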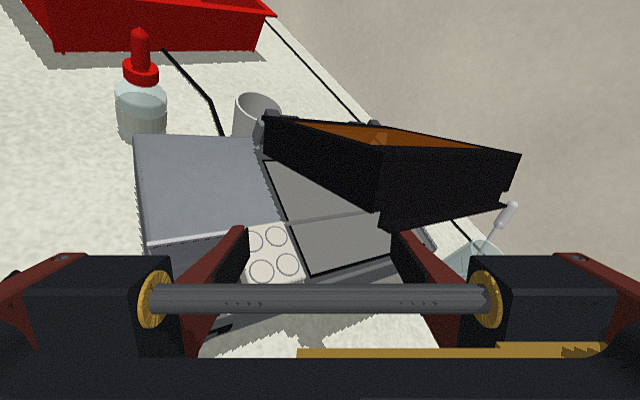

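The wrist view shows the cover well up on the right finger at (400,230). The left finger, tip (243,230), hovers at the tile's rear edge, with the tile wells around (270,255). Now I lower behind the tile.

```bash
python3 -m creep '[{"translation":[0,-2.5,-1.5],"angular":[0,0,0],"jaw":1},{"translation":[0,-5,-3],"angular":[0,0,0.01],"jaw":1},{"translation":[-4,-7,-1],"angular":[0,0,0.015],"jaw":1},{"translation":[-7,-9,1],"angular":[0,0,0.015],"jaw":1},{"translation":[-10,-10,3],"angular":[0,0,0.015],"jaw":1},{"translation":[-13,-11,5],"angular":[0,0,0.015],"jaw":1},{"translation":[-15,-12,6],"angular":[0,0,0.015],"jaw":1},{"translation":[-16,-12,6.5],"angular":[0,0,0.015],"jaw":1}]'
python3 - <<'E'
from g import *
where(63)
plan([(0,(-86,y,127.5)) for y in(-20,-50,-60)])
E
```

```text
t: 7.7
ee_pos: [548.4, 21.8, 99.3]
orientation: [-2.297, -1.381, -1.518]
ft_force: [-3.8, -3.2, -1.8]
width: 87.8
grasp_force: 1.8
t 7.7 tcp [-70.3  53.8  99.3] top [-84.8  12.3 127.1] f [-3.82 -3.17 -1.78] th 0.465 push {'minz': np.float64(68.9), 'inbox': 0, 'tile': 0, 'cover': 0, 'z_over_rim': np.float64(68.9)} 89.5 -58.7 body 76.1 0 q [-0.41  0.68  2.3   2.04  0.96 -1.89]
0 (-86, -20, 127.5) T [-2.4, 27.3, 17.5] A [-0.004, -0.0, -0.01] |t| 33 deg 1 world [580.  12.  99.]
0 (-86, -50, 127.5) T [-3.7, 52.0, 34.6] A [-0.004, -0.0, -0.01] |t| 63 deg 1 world [609.   5.  99.]
0 (-86, -60, 127.5) T [-4.2, 60.2, 40.3] A [-0.004, -0.0, -0.01] |t| 73 deg 1 world [618.   3.  99.]
```

```bash
python3 -m creep '[{"translation":[-1.5,2.5,2.5],"angular":[0,0,0],"jaw":1},{"translation":[-2,7,6],"angular":[0,0,0],"jaw":1},{"translation":[-2.5,12,9],"angular":[0,0,0],"jaw":1},{"translation":[-2.5,16,12],"angular":[0,0,0],"jaw":1},{"translation":[-3,20,15],"angular":[0,0,0],"jaw":1},{"translation":[-3,24,17.5],"angular":[0,0,0],"jaw":1},{"translation":[-3,28,20],"angular":[0,0,0],"jaw":1},{"translation":[-3.5,32,23],"angular":[0,0,0],"jaw":1}]'
python3 - <<'E'
from g import *
import cv2
where(28)
im=ctrl.get_image('wrist');cv2.imwrite('pics/w4.png',im[...,::-1])
plan([(0,(-86,y,126.5)) for y in(-50,-58,-62)])
E
```

```text
t: 8.7
ee_pos: [587.2, 11.5, 97.9]
orientation: [-2.297, -1.381, -1.519]
ft_force: [-3.7, -1.0, -1.8]
width: 87.5
grasp_force: 1.7
t 8.7 tcp [-70.9  13.7  97.9] top [-85.4 -27.7 125.7] f [-3.68 -1.02 -1.77] th 0.455 push {'minz': np.float64(67.5), 'inbox': 0, 'tile': 0, 'cover': 0, 'z_over_rim': np.float64(67.5)} 49.4 -59.3 body 74.6 0 q [-0.39  0.69  2.22  2.01  0.92 -1.81]
0 (-86, -50, 126.5) T [-1.3, 18.3, 11.7] A [-0.003, -0.001, -0.009] |t| 22 deg 1 world [609.   5.  98.]
0 (-86, -58, 126.5) T [-1.6, 24.9, 16.3] A [-0.003, -0.001, -0.009] |t| 30 deg 1 world [617.   3.  98.]
0 (-86, -62, 126.5) T [-1.8, 28.1, 18.5] A [-0.003, -0.001, -0.009] |t| 34 deg 1 world [620.   2.  98.]
```

View pics/w4.png

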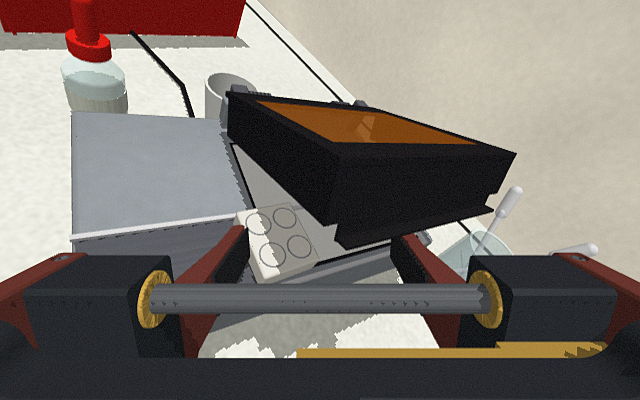

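The wrist view shows the tile at about (275,240) going in under the raised cover, with the pusher behind it and the lip still on the right finger. I keep pushing.

```bash
python3 -m creep '[{"translation":[0,4,2.5],"angular":[0,0,0],"jaw":1},{"translation":[-0.5,8,5],"angular":[0,0,0],"jaw":1},{"translation":[-0.5,12,7.5],"angular":[0,0,0],"jaw":1},{"translation":[-1,16,10.5],"angular":[0,0,0],"jaw":1},{"translation":[-1,20,13],"angular":[0,0,0],"jaw":1},{"translation":[-1.5,24,16],"angular":[0,0,0],"jaw":1},{"translation":[-1.5,28,19],"angular":[0,0,0],"jaw":1},{"translation":[-1.5,28,19],"angular":[0,0,0],"jaw":1}]'
python3 - <<'E'
from g import *
import cv2
where(-6)
c=ctrl.camera_info('wrist');im=ctrl.get_image('wrist');cv2.imwrite('pics/w5.png',im[...,::-1])
print(proj(b2w([[-78,29,65],[-28,29,65],[-78,29,80],[-28,29,80]],BOX),c).round(0).tolist())
W=[(0,(-86,y,z)) for y,z in((-50,127),(-20,130),(10,132),(12,150))];plan(W)
E
```

```text
t: 9.75
ee_pos: [620.4, 2.9, 98.3]
orientation: [-2.297, -1.381, -1.52]
ft_force: [0.5, -1.9, -2.5]
width: 87.6
grasp_force: 1.3
t 9.75 tcp [-71.2 -20.7  98.3] top [-85.7 -62.1 126.1] f [ 0.47 -1.89 -2.54] th 0.455 push {'minz': np.float64(67.8), 'inbox': 0, 'tile': 0, 'cover': 0, 'z_over_rim': np.float64(67.8)} 15.0 -59.6 body 74.9 0 q [-0.38  0.7   2.15  1.98  0.89 -1.74]
[[231.0, 295.0], [211.0, 224.0], [236.0, 285.0], [214.0, 211.0]]
0 (-86, -50, 127) T [0.5, -9.3, -7.3] A [-0.002, -0.001, -0.009] |t| 12 deg 1 world [609.   5.  99.]
0 (-86, -20, 130) T [4.2, -32.8, -26.0] A [-0.002, -0.001, -0.009] |t| 42 deg 1 world [580.  12. 102.]
0 (-86, 10, 132) T [7.0, -56.6, -44.1] A [-0.002, -0.001, -0.009] |t| 72 deg 1 world [551.  20. 104.]
0 (-86, 12, 150) T [20.8, -51.1, -54.4] A [-0.002, -0.001, -0.009] |t| 77 deg 1 world [549.  20. 122.]
```

View pics/w5.png

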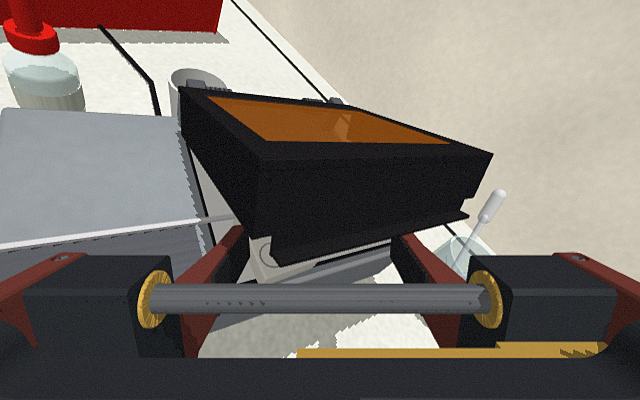

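The tile is under the cover with its rear edge at the pusher, y about +15; the window ends at +29. The pusher tip is at (243,230). I'll draw the pusher back out with the lip still held, then lower the cover gently by reversing the lift.

```bash
python3 -m creep '[{"translation":[0.5,-5,-3.5],"angular":[0,0,0],"jaw":1},{"translation":[1,-12,-9],"angular":[0,0,0],"jaw":1},{"translation":[2,-19,-15],"angular":[0,0,0],"jaw":1},{"translation":[3,-27,-21],"angular":[0,0,0],"jaw":1},{"translation":[4,-35,-27.5],"angular":[0,0,0],"jaw":1},{"translation":[5,-43,-34],"angular":[0,0,0],"jaw":1},{"translation":[6,-50,-39],"angular":[0,0,0],"jaw":1},{"translation":[7,-55,-43],"angular":[0,0,0],"jaw":1}]'
python3 - <<'E'
from g import *
where(-6)
W=[(8,(-85,8,138)),(17,(-85,8,139)),(25,(-86,8,136)),(34,(-87,8,130)),(42,(-88,8,124)),(51,(-89,8,117)),(60,(-90,8,110)),(68,(-90,8,104))];plan(W)
for w in W:line('',*w,-6)
E
```

```text
t: 10.8
ee_pos: [551.1, 19.6, 103.6]
orientation: [-2.297, -1.381, -1.518]
ft_force: [1.8, -2.0, -2.3]
width: 87.7
grasp_force: 1.3
t 10.8 tcp [-71.7  50.6 103.6] top [-86.2   9.2 131.4] f [ 1.82 -1.97 -2.34] th 0.48 push {'minz': np.float64(73.2), 'inbox': 0, 'tile': 0, 'cover': 0, 'z_over_rim': np.float64(73.2)} 86.3 -60.1 body 80.4 0 q [-0.41  0.67  2.3   2.03  0.95 -1.87]
8 (-85, 8, 138) T [12.4, 2.2, -1.7] A [-0.003, 0.0, 0.13] |t| 13 deg 7 world [553.  25. 115.]
17 (-85, 8, 139) T [21.3, 2.7, -2.2] A [-0.003, 0.0, 0.287] |t| 22 deg 16 world [554.  31. 122.]
25 (-86, 8, 136) T [25.6, 3.1, -1.4] A [-0.003, 0.001, 0.426] |t| 26 deg 24 world [555.  33. 125.]
34 (-87, 8, 130) T [28.1, 3.7, 1.1] A [-0.003, 0.001, 0.583] |t| 28 deg 33 world [558.  36. 126.]
42 (-88, 8, 124) T [29.4, 4.9, 3.5] A [-0.003, 0.001, 0.723] |t| 30 deg 41 world [560.  37. 126.]
51 (-89, 8, 117) T [30.1, 7.2, 6.4] A [-0.003, 0.001, 0.88] |t| 32 deg 50 world [564.  38. 126.]
60 (-90, 8, 110) T [30.0, 10.5, 9.3] A [-0.003, 0.002, 1.037] |t| 33 deg 59 world [568.  37. 126.]
68 (-90, 8, 104) T [29.9, 13.9, 12.4] A
[... 962 characters left out ...]
.float64(126.9), 0, 0, 0, np.float64(126.9)) ('body', np.float64(117.0), 0, 0, 0, np.float64(152.0)) None None
 51 (-89, 8, 117) th 0.425 ('lip', np.float64(99.0), 0, 0, 0, np.float64(117.8)) ('push', np.float64(132.9), 0, 0, 0, np.float64(132.9)) ('body', np.float64(107.2), 0, 0, 0, np.float64(149.2)) None None
 60 (-90, 8, 110) th 0.39 ('lip', np.float64(92.5), 0, 0, 0, 999) ('push', np.float64(138.5), 0, 0, 0, np.float64(138.5)) ('body', np.float64(98.6), 0, 0, 0, np.float64(150.9)) None None
 68 (-90, 8, 104) th 0.36 ('lip', np.float64(87.2), 0, 0, 0, np.float64(93.6)) ('push', np.float64(143.1), 0, 0, 0, np.float64(143.1)) ('body', np.float64(92.3), 0, 0, 0, np.float64(155.7)) None None
```

```bash
python3 -m creep '[{"translation":[12,2,-1.5],"angular":[0,0,0.13],"jaw":1},{"translation":[21,2.5,-2],"angular":[0,0,0.29],"jaw":1},{"translation":[25.5,3,-1.5],"angular":[0,0,0.43],"jaw":1},{"translation":[28,3.5,1],"angular":[0,0,0.58],"jaw":1},{"translation":[29.5,5,3.5],"angular":[0,0,0.72],"jaw":1},{"translation":[30,7,6.5],"angular":[0,0,0.88],"jaw":1},{"translation":[30,10.5,9.5],"angular":[0,0,1.04],"jaw":1},{"translation":[30,14,12],"angular":[0,0,1.18],"jaw":1}]'
python3 - <<'E'
from g import *
where(-6)
plan([(68,(-91,8,85)),(68,(-92,8,65)),(68,(-92.5,8,46)),(68,(-120,8,42)),(68,(-150,8,60))])
E
```

```text
t: 11.8
ee_pos: [572.2, 36.3, 125.2]
orientation: [-2.306, 0.119, -1.037]
ft_force: [-2.9, -3.5, -1.8]
width: 88.2
grasp_force: 2.1
t 11.8 tcp [-50.4  34.2 125.2] top [-90.2   9.  103.3] f [-2.92 -3.53 -1.8 ] th 0.355 push {'minz': np.float64(143.2), 'inbox': 0, 'tile': 0, 'cover': 0, 'z_over_rim': np.float64(143.2)} None None body 92.0 0 q [-0.35  0.61  2.27  2.04  0.9  -0.6 ]
68 (-91, 8, 85) T [-11.6, 11.2, 9.6] A [-0.001, 0.005, -0.009] |t| 19 deg 1 world [573.  35. 106.]
68 (-92, 8, 65) T [-24.5, 23.1, 19.2] A [-0.001, 0.005, -0.009] |t| 39 deg 1 world [572.  34.  86.]
68 (-92.5, 8, 46) T [-36.8, 34.1, 28.7] A [-0.001, 0.005, -0.009] |t| 58 deg 1 world [572.  34.  67.]
68 (-120, 8, 42) T [-35.7, 57.0, 13.0] A [-0.001, 0.005, -0.009] |t| 68 deg 1 world [566.   7.  63.]
68 (-150, 8, 60) T [-19.8, 69.6, -15.5] A [-0.001, 0.005, -0.009] |t| 74 deg 1 world [558. -22.  81.]
```

```bash
python3 -m creep '[{"translation":[-5,5,4],"angular":[0,0,0],"jaw":1},{"translation":[-12,11.5,9],"angular":[0,0,0],"jaw":1},{"translation":[-18,17.5,14],"angular":[0,0,0],"jaw":1},{"translation":[-24,23.5,18.5],"angular":[0,0,0],"jaw":1},{"translation":[-30,29,23],"angular":[0,0,0],"jaw":1},{"translation":[-34,33,26],"angular":[0,0,0],"jaw":1},{"translation":[-37,35,28],"angular":[0,0,0],"jaw":1},{"translation":[-37,35,28],"angular":[0,0,0],"jaw":1}]' && python3 -m creep '[{"translation":[0.3,7,-4.5],"angular":[0,0,0],"jaw":1},{"translation":[1,15,-10],"angular":[0,0,0],"jaw":1},{"translation":[1,23,-16],"angular":[0,0,0],"jaw":1},{"translation":[2,32,-23],"angular":[0,0,0],"jaw":1},{"translation":[12,35,-43],"angular":[0,0,0],"jaw":1},{"translation":[25,35,-70],"angular":[0,0,0],"jaw":1},{"translation":[40,35,-100],"angular":[0,0,0],"jaw":1},{"translation":[50,35,-120],"angular":[0,0,0],"jaw":1}]'
python3 - <<'E'
from g import *
import cv2
where(-6)
ims=[cv2.resize(ctrl.get_image(n)[a:a+200,b:b+200],None,fx=2,fy=2,interpolation=cv2.INTER_CUBIC) for n,a,b in(('scene',130,240),('top',90,220))]
cv2.imwrite('pics/f1.png',cv2.convertScaleAbs(np.hstack(ims)[...,::-1],alpha=1.4))
E
```

```text
t: 12.8
ee_pos: [573.4, 32.6, 67.8]
orientation: [-2.306, 0.112, -1.042]
ft_force: [-0.4, 0.1, -0.2]
width: 87.7
grasp_force: 0.0
t: 13.8
ee_pos: [528.0, -71.5, 143.7]
orientation: [-2.307, 0.114, -1.043]
ft_force: [0.4, -0.1, -0.0]
width: 87.9
grasp_force: 0.0
t 13.8 tcp [-165.8   51.1  143.7] top [-205.6   25.7  122.1] f [ 0.44 -0.11 -0.04] th 0.0 push {'minz': np.float64(161.5), 'inbox': 0, 'tile': 0, 'cover': 0, 'z_over_rim': 999} None None body 110.6 0 q [-0.65  0.57  2.26  1.68  0.96 -0.5 ]
```

View pics/f1.png

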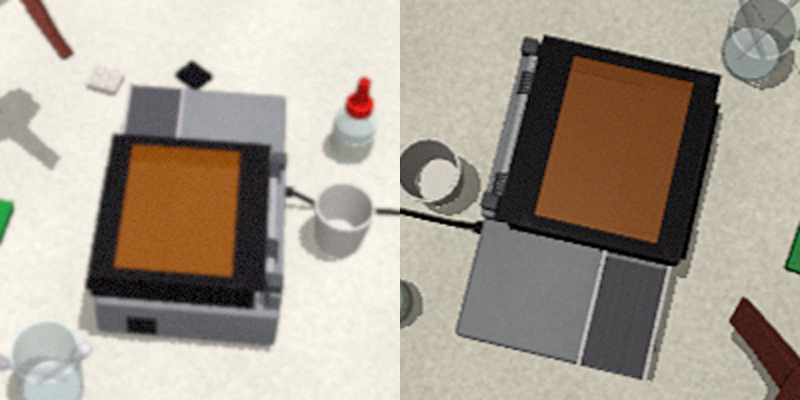

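The final view shows the cover shut, the shelf empty, the bystanders where they stood and the fingers clear (crop: lane at (630,310), finger at (750,310)). I'm handing it in.

```bash
python3 -c "
from workcell import ctrl
print(ctrl.close_job())"
```

```text
the job is handed in; nothing more can be done
None
```

I pushed the tile in while one finger held the cover up, stopping with its rear edge about 14 mm inside the window's near end (from the finger position). I then lowered the cover shut, left the bottle, beaker and cup standing where they were, and handed the job in at about 14 s with the robot touching nothing.

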